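# Interlace the finned brush rests with their sloping drip trays

## Robot

A 6-joint arm with a two-finger parallel gripper is mounted at the origin on the work surface. World frame = base frame: x ahead of the robot, y to its left, z up, the work surface at z = 0. Lengths are in m, angles in rad, forces in N, time in s.
With the tool pointing down it reaches from about 0.25 to 0.725 m from the base axis. Payload 4 kg.
Tool frame: the origin (TCP) lies between the finger pads; the fingertips stand 8 mm ahead of it and the grasp point (between the pads) lies 11 mm behind it; z points along the fingers, y is the line along which they close (so a half turn about z gives the same grasp; the last joint's range is limited). The gripper opens to 85 mm and grips with 20 to 120 N. Pads are 22 mm wide; open, the fingers measure 114 mm over their backs; the gripper's body (76 mm by 85 mm) begins 54 mm behind the grasp point. The pads swing forward as they close: fully open they stand 13 mm farther back than shut.
Start: joints at [-1.297, 0.241, 0.005, 1.335, 0, 1.571], TCP at [0.135, -0.481, 0.239] pointing down, gripper open.
Joint ranges: [-2.72, 2.72], [-1.05, 1.87], [-1.09, 1.28], [-1.99, 2.15], [-1.42, 1.44], [-3.14, 3.14]. Speed limits (rad/s): [2.79, 2.79, 3.14, 3.14, 3.14, 3.14].

## Interface

Orientations are given as a unit quaternion [x, y, z, w].
In Python, from workcell import status, viewer, bot gives the robot as it stands.
- The arm moves only by the tool servo_tool, never from a script. Its argument "commands" is a list of rows, each a list of 5 numbers: the finger opening in mm, from 0 to 85.4, then the shift along the tool's x, y, z in mm, then the turn about the tool's z in rad. A call has 1 to 20 rows; each row shifts and turns the commanded pose from where the row before left it, along the tool's axes as they then stand; what a row does not reach is not made up. A row lasts 1/8 s, in which the tool goes at most 62.5 mm and 10.7 degrees, less where a joint would pass 70% of its speed; a pose out of reach is approached as far as the arm can. A call is refused whole if a number of a shift passes 62.5 or a number of a turn 0.188, either way. A call with a gripper value outside its range is refused whole. The fingers move at their own pace and stop on an object; the grip force is fixed at half the most. Time passes only in rows, so rows that do not move let the fingers close. It gives the time, the measured TCP pose, the force, the opening and the grip force at its end, in the units of the state.
- status.get_obs(): the state, without advancing time (a new reading comes with each control period).
- viewer.camera(name): name is "scene" or "top"; returns (picture, depth): 420x560x3 uint8, red, green, blue; 420x560 float32, m along the optical axis (not along the pixel's ray), 0 where there is no reading.
- viewer.get_calibration(name): a dict with "camera_matrix" (3x3 intrinsics, pixels), "R" (3x3) and "t" (3): a world point X has camera coordinates R X + t. Camera axes: x right, y down, z forward; pixel columns grow to the right and rows downward; lengths in m; the calibration is good to about 2 mm. A picture is of the moment at which its call begins. get_calibration takes no time and is no camera call.
- bot.job_done(): hands the job in; it is judged then, once.
Trained networks look in the newest picture that a camera, given by its name, has taken for a name from the list of things; names that differ only in an ending like _2 or _b are one class to them, and where a whole thing is asked for, a point or a joint stands for the part that bears it (a point fixed in the world has none). Each returns a list of dicts, best first, with "p" (0 to 1); they miss things now and then, are a little off and sometimes report something else, mostly with a low value. They report only what shows in the picture. A call takes as long as a camera call.
- viewer.masks_of(camera, label): "mask" (420x560 bool, what is visible of it) and "pixel" ([row, column] in pixels, amid what is visible of it).
- viewer.spot_point(camera, label): "pixel" ([row, column] in pixels: a listed point, or the origin of a listed thing).
The state is a dict: "clock": time; "joint_pos": joint angles; "joint_vel": joint speeds; "tau": joint torques, N m; "eef_pos": TCP position; "tool_rot": TCP orientation; "ft_force": force on the tool from outside, world axes, zero at the start; "ft_torque": the same for the moment, N m; "grip_width": finger opening in m; "grasp_force": force on a finger pad.
Only numpy, scipy, OpenCV 4.12 (cv2) and the standard library are available. Lean on these libraries where they do the work, as an engineer would, in place of code of your own. Each camera call takes 0.05 s, during which the arm holds its last target. There are 200 camera calls.

## Task

The two finned brush rests have been rinsed: put each back on the sloping drip tray of its own colour under the toothpaste squeezer, its fins gently slid between the tray's fins until it is fully home, and let go of both. Do not press the squeezer's button and leave the tumbler, jar, bottle, toothbrushes and tongue cleaner where they are.

Things in the scene. Friction and masses are not known exactly. Their poses are not given: they have to be found in the camera images.
- rest_wide: loose green finned brush rest, 60 (x) by 52 (y), 61 mm tall, 55-115 g. Origin: middle of underside, at the fin points; z out of its back. Three fins below, along x, 60 long, at y = -18, 0, 18, 8 thick, 22 tall with V edge; plate at z = 22-27. A half turn about z makes no difference. Starts upright on its fins, yaw within 70 degrees, on either side.
- rest_narrow: loose blue finned brush rest, 60 (x) by 48 (y), 61 mm tall, 55-115 g. Origin: middle of underside, at the fin points; z out of its back. Four fins below, along x, 60 long, at y = -19.5, -6.5, 6.5, 19.5, 4 thick, 22 tall with V edge; plate at z = 22-27. A half turn about z makes no difference. Starts upright on its fins, yaw within 70 degrees, on either side.
- bed_wide: fixed bed of the tray with green fins, 80 (x) by 68 mm (y), sloping 25 degrees down to the robot side. Origin: middle of its face, 45 mm above the shelf; z perpendicular to the bed, x up the slope, y across the fins. Four fins along x (-30 to 30) at y = -27, -9, 9, 27, 6 thick, 20 tall with V edge. Trays may be swapped.
- bed_narrow: fixed bed of the tray with blue fins, 80 (x) by 68 mm (y), sloping 25 degrees down to the robot side. Origin: middle of its face, 45 mm above the shelf; z perpendicular to the bed, x up the slope, y across the fins. Five fins along x (-30 to 30) at y = -26, -13, 0, 13, 26, 5 thick, 20 tall with V edge. Trays may be swapped.
- station: fixed marble offcut behind the trays, 130 wide, 275 mm tall, with the white toothpaste squeezer. Origin on the shelf midway between the trays (84 mm apart), below the line of their bed origins; x away from the robot, up the slopes. Offcut front at x = 95; squeezer 62 wide about y = 0, from 160 to 268 mm above the shelf; nozzle and block reach to x = 36, button to 28 mm
- squeezer_button (a joint): the squeezer's round sprung push button, 32 mm across, 230 mm above the shelf, facing the robot side; 0 is out, 0.008 m fully pressed (about 7 N)
- tumbler: loose yellow plastic tumbler, upright, 72 mm across the rim, 95 mm tall; origin at the middle of its underside
- jar: loose empty glass jar, upright, 70 mm across, 90 mm tall; origin at the middle of its underside
- lotion: loose amber bottle, upright, 56 mm across, 165 mm tall; origin at the middle of its underside
- tongue_cleaner: loose steel tongue cleaner lying flat, 147 mm along its x, 44 mm wide, 4 mm thick; origin at its underside, about the middle of its length
- brush_red: loose red toothbrush lying flat, bristles up, 180 mm along its x, 12 mm wide, 17 mm high at the head; origin at the middle of its underside
- brush_orange: loose orange toothbrush lying flat, bristles up, 180 mm along its x, 12 mm wide, 17 mm high at the head; origin at the middle of its underside
- brush_grey: loose grey toothbrush lying flat, bristles up, 180 mm along its x, 12 mm wide, 17 mm high at the head; origin at the middle of its underside
- ridge_wide (a point): middle of the green rest's finger ridge, to hold it by: 44 mm along the rest's x, 14 mm thick (y), from z = 27 (the plate's top) to 61 mm above the rest's origin; this point is at z = 44 mm
- lip_wide (a point): stop lip across the lower end of the green bed: upper face at bed x = -34, 10 mm above the bed. The green rest is fully home with its fin points on the bed between the tray's fins: origins together (it may slide 4 mm down to the lip), axes parallel, 2 mm play each side of every fin. The other colour's rest does not fit
- tray_wide: the whole fixed drip tray that carries bed_wide; origin on the shelf, straight below that bed's origin
- ridge_narrow (a point): middle of the blue rest's finger ridge, to hold it by: 44 mm along the rest's x, 14 mm thick (y), from z = 27 (the plate's top) to 61 mm above the rest's origin; this point is at z = 44 mm
- lip_narrow (a point): stop lip across the lower end of the blue bed: upper face at bed x = -34, 10 mm above the bed. The blue rest is fully home with its fin points on the bed between the tray's fins: origins together (it may slide 4 mm down to the lip), axes parallel, 2 mm play each side of every fin. The other colour's rest does not fit
- tray_narrow: the whole fixed drip tray that carries bed_narrow; origin on the shelf, straight below that bed's origin

How it is judged:
By the outcome, as a careful person would: the job done as asked, in the order asked, and still so for the second after the job is handed in, with the robot touching nothing.
It also fails if it takes over 61 s, if anything falls off the work surface, if the arm or the gripper's body presses on something with over 40 N, if the wrist force passes 120 N, or if a joint passes its speed limit or range.

## Working session

There is one attempt and no reset: what is moved stays moved. The work goes in short steps, Python scripts to look and compute and a tool call to move; the robot and the scene stay as the last step left them, time stands still between calls to the robot, and variables do not carry over. Pictures are saved under pics/ and viewed, at most 10 in all, crops included, and the job is handed in when it is done.

Besides the shell and the picture viewer there is one more tool, called after ">>>" by a JSON object that holds its "fn" and its "kwargs", one argument or row to a line. servo_tool: Moves the arm, as the interface text tells. Its arguments: {"type":"object","properties":{"commands":{"type":"array"}},"required":["commands"]}

```bash
mkdir -p pics
cat > h.py <<'E'
import numpy as np, cv2
from workcell import status, viewer, bot
def shot(n):
    im,d=viewer.camera(n); c=viewer.get_calibration(n)
    K,R,t=map(np.array,(c["camera_matrix"],c["R"],c["t"]))
    r,q=np.indices(d.shape)
    P=np.stack([(q-K[0,2])/K[0,0]*d,(r-K[1,2])/K[1,1]*d,d],-1)
    return im,d,(P-t)@R   # world points
E
python3 - <<'E'
from h import *
o=status.get_obs();print(o)
for n in ("scene","top"):
    im,d,W=shot(n); cv2.imwrite(f"pics/{n}0.png",im[...,::-1])
    c=viewer.get_calibration(n); print(n, -np.array(c["R"]).T@np.array(c["t"]), c["camera_matrix"][0])
    for l in ("rest_wide","rest_narrow","tray_wide","tray_narrow","station","ridge_wide","ridge_narrow","bed_wide","bed_narrow","tumbler","jar","lotion"):
        for s in viewer.spot_point(n,l)[:2]:
            p=np.round(s["pixel"]).astype(int); print(l,round(s["p"],2),p,W[tuple(np.clip(p,0,[419,559]))].round(3))
E
```

```text
{'clock': 0.0, 'joint_pos': array([-1.29701132e+00,  2.41414987e-01,  3.71339759e-03,  1.33522011e+00,
       -9.98315262e-06,  1.57076325e+00]), 'joint_vel': array([ 0.00021906,  0.00085496, -0.00062567, -0.00047993, -0.00035307,
       -0.00073482]), 'tau': array([ 1.68273407e-03, -3.72322118e+01,  2.52404577e+01,  1.68961933e-02,
       -1.55810835e-04, -5.84549156e-06]), 'eef_pos': array([ 0.13501582, -0.48077252,  0.23840782]), 'tool_rot': array([ 9.90642027e-01,  1.36481666e-01, -1.49947426e-04, -1.05206667e-03]), 'ft_force': array([-0.46711044, -1.38245398,  0.21711209]), 'ft_torque': array([-0.00083631, -0.04504538,  0.01379391]), 'grasp_force': 0.0, 'grip_width': 0.08521928829618068}
scene [0.67963165 0.63129523 0.90468993] [391.35449476   0.         278.16919891]
rest_wide 0.95 [333 314] [0.505 0.28  0.028]
rest_narrow 0.81 [181 276] [ 0.477 -0.232  0.024]
tray_wide 0.86 [270 228] [0.675 0.077 0.048]
tray_wide 0.74 [335 312] [0.512 0.286 0.034]
tray_narrow 0.91 [246 223] [ 0.677 -0.002  0.046]
tray_narrow 0.38 [383 365] [0.426 0.407 0.01 ]
station 0.59 [336 311] [0.515 0.28
[... 483 characters left out ...]
-0.257  0.025]
rest_narrow 0.46 [170 411] [ 0.629 -0.286  0.073]
tray_wide 0.73 [160 273] [0.661 0.05  0.039]
tray_wide 0.24 [164 180] [0.658 0.289 0.008]
tray_narrow 0.73 [153 307] [ 0.675 -0.035  0.056]
ridge_wide 0.68 [222 185] [0.505 0.262 0.063]
ridge_narrow 0.86 [237 396] [ 0.468 -0.248  0.061]
bed_wide 0.87 [155 274] [0.674 0.047 0.041]
bed_narrow 0.68 [150 308] [ 0.68  -0.037  0.07 ]
bed_narrow 0.31 [170 411] [ 0.629 -0.286  0.073]
tumbler 0.73 [236 315] [ 0.473 -0.055  0.011]
tumbler 0.41 [167 308] [ 0.643 -0.038  0.042]
jar 0.81 [166 182] [0.653 0.284 0.006]
jar 0.49 [220 183] [0.51  0.268 0.058]
lotion 0.65 [223 189] [0.503 0.254 0.054]
lotion 0.59 [174 411] [ 0.623 -0.29   0.05 ]
```

Run:
```python
import cv2
a=cv2.imread("pics/top0.png")[60:330,120:480]; cv2.imwrite("pics/top0c.png",cv2.resize(a,None,fx=2.2,fy=2.2,interpolation=2))
```

```text
(no output)
```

View pics/top0c.png

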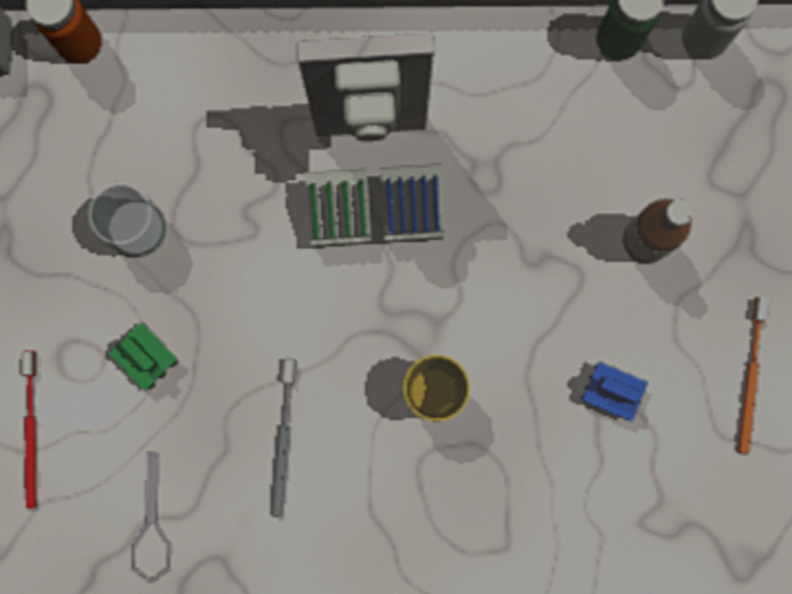

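View pics/scene0.png

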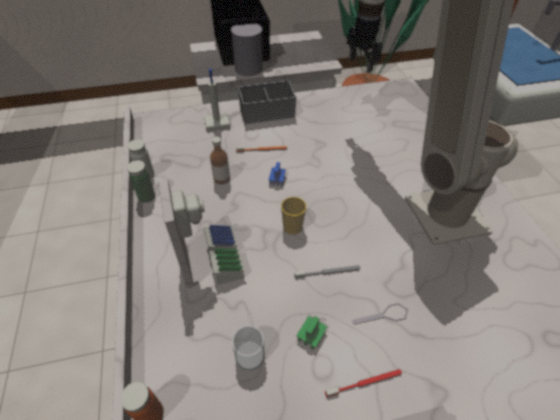

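The top view shows the green rest at crop (142,357), left, and the blue rest at (615,391), right. The green tray is at (338,211) and the blue tray at (412,208), with the tumbler clear of the path. In the scene view nothing lies against the rests or trays. Next I'll fit poses.

```bash
cat >> h.py <<'E'
from scipy.optimize import minimize
def colour(im,name):
    h=cv2.cvtColor(im,cv2.COLOR_RGB2HSV); lo,hi={"wide":((45,90,30),(85,255,255)),"narrow":((105,90,30),(130,255,255))}[name]
    return cv2.inRange(h,lo,hi)>0
def rest(im,d,W,name,c,r=.06):
    m=colour(im,name)&(d>0)&(np.hypot(W[...,0]-c[0],W[...,1]-c[1])<r); P=W[m]; P=P[(P[:,2]>.0)&(P[:,2]<.07)]
    wy={"wide":.026,"narrow":.024}[name]
    up=P[P[:,2]>.02]
    def cost(v):   # points above plate in 60 x wy*2, high ones within ridge 44x14, plate ones outside it
        cs,sn=np.cos(v[2]),np.sin(v[2]); x=(up[:,0]-v[0])*cs+(up[:,1]-v[1])*sn; y=-(up[:,0]-v[0])*sn+(up[:,1]-v[1])*cs
        hi=up[:,2]>.05; lo=up[:,2]<.033
        o=np.hypot(np.maximum(abs(x)-.030,0),np.maximum(abs(y)-wy,0))
        orr=np.hypot(np.maximum(abs(x)-.022,0),np.maximum(abs(y)-.007,0))
        ins=np.minimum(np.maximum(.022-abs(x),0),np.maximum(.007-abs(y),0))
        return 1e6*((np.minimum(o,.008)**2).sum()+(np.minimum(orr[hi],.008)**2).sum()+(ins[lo]**2).sum())
    b=min((minimize(cost,[*up[:,:2].mean(0)+np.array(dd),a],method="Nelder-Mead",options=dict(xatol=1e-5,fatol=1e-3,initial_simplex=None)) for a in np.arange(-1.5,1.6,.25) for dd in ((0,0),)),key=lambda s:s.fun)
    return b.x,b.fun/len(up),len(up),np.percentile(up[:,2],[5,50,98])
def station(im,d,W,g=(.675,.007,0.03)):
    s0=(d>0)&(abs(W[...,0]-.675)<.06)&(abs(W[...,1]-.005)<.1)&(W[...,2]>.02)&(W[...,2]<.11)
    col=(colour(im,"wide")|colour(im,"narrow"))[s0].astype(float); P=W[s0]; sg=lambda u:1/(1+np.exp(-u/.0008))
    def f(v):
        cs,sn=np.cos(v[2]),np.sin(v[2]); dx,dy=P[:,0]-v[0],P[:,1]-v[1]; x=dx*cs+dy*sn; y=-dx*sn+dy*cs
        bx=x*np.cos(.4363)+(P[:,2]-.045)*np.sin(.4363)
        pr=0
        for yc,fs,w in ((.042,(-.027,-.009,.009,.027),.003),(-.042,(-.026,-.013,0,.013,.026),.0025)):
            pr=pr+sum(sg(w-abs(y-yc-k)) for k in fs)
        pr=pr*sg(.030-abs(bx))
        return -np.corrcoef(pr,col)[0,1]
    b=min((minimize(f,[g[0]+i,g[1]+j,a],method="Nelder-Mead",options=dict(xatol=1e-5,fatol=1e-6)) for i in (-.01,0,.01) for j in (-.012,-.008,-.004,0,.004,.008,.012) for a in (-.05,.05)),key=lambda s:s.fun)
    return b.x,b.fun,len(P),int(col.sum())
E
python3 - <<'E'
from h import *
for n in ("top","scene"):
    im,d,W=shot(n)
    print(n,"wide",*rest(im,d,W,"wide",(.505,.262)));print("narrow",*rest(im,d,W,"narrow",(.468,-.248)));print("st",*station(im,d,W))
    z=W[...,2][(abs(W[...,0]-.35)<.05)&(abs(W[...,1]+.08)<.05)&(d>0)];print("table z",z.mean(),z.std())
E
```

```text
top wide [ 0.50971912  0.2697819  -2.36545583] 0.004148717895366526 473 [0.02279961 0.02811765 0.06333274]
narrow [ 0.46911325 -0.26304279  1.15137733] 0.0019442365423283996 417 [0.02356415 0.02881723 0.06474421]
st [0.67766945 0.00604078 0.05653597] -0.8643226689876145 1803 409
table z 0.00022426546941741398 0.0028731835649899776
scene wide [ 0.50815809  0.27203533 -2.3852735 ] 0.003340652031842122 351 [0.02490254 0.02765682 0.06318484]
narrow [ 0.46682052 -0.25933067  1.14434824] 0.05690806220485866 155 [0.02454671 0.02795133 0.06233601]
st [0.67424883 0.02247728 0.1508983 ] -0.3735953601176347 1573 160
table z -2.6172433808717413e-05 0.0017525721303511001
  c /= stddev[:, None]
  c /= stddev[:, None]
  c /= stddev[None, :]
```

>>> {"fn": "servo_tool", "kwargs": {
  "commands": [
    [45,37.3,-11.3,0,0],
    [45,37.3,-11.3,0,0],
    [45,37.3,-11.3,0,0],
    [45,37.3,-11.3,0,0],
    [45,37.3,-11.3,0,0],
    [45,37.3,-11.3,0,0],
    [45,37.3,-11.3,0,0],
    [45,37.3,-11.3,0,0],
    [45,37.3,-11.3,0,0],
    [45,37.3,-11.3,0,0],
    [45,0,0,20,-0.175],
    [45,0,0,20,-0.175],
    [45,0,0,20,-0.175],
    [45,0,0,20,-0.175],
    [45,0,0,20,-0.175],
    [45,0,0,0,0]
  ]
}}

```text
clock: 3.4
eef_pos: [0.4625, -0.271, 0.1377]
tool_rot: [0.84, 0.543, -0.001, -0.002]
ft_force: [-0.6, 0.1, 0.3]
grip_width: 0.0449
grasp_force: 0.0
```

```bash
cat >> h.py <<'E'
from scipy.spatial.transform import Rotation as Ro
def tool():
    o=status.get_obs(); M=Ro.from_quat(o["tool_rot"]).as_matrix(); th=np.arctan2(M[1,0],M[0,0])
    print("t",round(o["clock"],2),"tcp",o["eef_pos"].round(4),"th",round(th,4),"tilt",M[:,2].round(3),"J",o["joint_pos"].round(3),"F",o["ft_force"].round(1),"w",round(o["grip_width"],4),round(o["grasp_force"],1))
    return o["eef_pos"],th
def go(x,y,z,th):
    p,t=tool(); d=np.array([x,y])-p[:2]
    print("tool shift mm",1e3*(d[0]*np.cos(t)+d[1]*np.sin(t)),1e3*(d[0]*np.sin(t)-d[1]*np.cos(t)),1e3*(p[2]-z),"turn",-(th-t))
E
python3 -c "
from h import *
im,d,W=shot('top'); print(rest(im,d,W,'narrow',(.468,-.26)))
go(.4635,-.2715,.04,1.149)"
```

```text
(array([ 0.46928255, -0.26316622, -1.98347454]), np.float64(0.008125048617125562), 354, array([0.02366501, 0.02904239, 0.06444803]))
t 3.45 tcp [ 0.4633 -0.2715  0.1389] th 1.1458 tilt [-0.001  0.001 -1.   ] J [-0.53   0.378 -0.073  1.121 -0.     1.466] F [ 0.9 -0.6 -0. ] w 0.0453 0.0
tool shift mm 0.0832515424502637 0.14812308116097278 98.93451143443141 turn -0.0031808973561555653
```

>>> {"fn": "servo_tool", "kwargs": {
  "commands": [
    [45,0,0,18,0],
    [45,0,0,18,0],
    [45,0,0,18,0],
    [45,0,0,18,0],
    [45,0,0,16,0],
    [45,0,0,10,0],
    [45,0,0,0,0],
    [8,0,0,0,0],
    [8,0,0,0,0],
    [8,0,0,0,0],
    [8,0,0,0,0],
    [8,0,0,0,0],
    [8,0,0,0,0]
  ]
}}

```text
clock: 5.08
eef_pos: [0.4642, -0.272, 0.0419]
tool_rot: [0.84, 0.543, 0.0, 0.001]
ft_force: [-0.3, 0.1, 5.7]
grip_width: 0.0128
grasp_force: 62.9
```

>>> {"fn": "servo_tool", "kwargs": {
  "commands": [
    [8,0,0,15,0],
    [8,0,0,-25,0],
    [8,0,0,-40,0],
    [8,0,0,-40,0],
    [8,0,0,-40,0],
    [8,34.6,5.8,0,0],
    [8,34.6,5.8,0,0],
    [8,34.6,5.8,0,0],
    [8,34.6,5.8,0,0.1815],
    [8,0,0,0,0.1815],
    [8,0,0,0,0.1815],
    [8,0,0,0,0.1815],
    [8,0,0,0,0.1815],
    [8,0,0,0,0.1815],
    [8,0,0,0,0]
  ]
}}

```text
clock: 6.95
eef_pos: [0.541, -0.1548, 0.1704]
tool_rot: [1.0, 0.031, -0.001, -0.0]
ft_force: [0.5, 0.6, -1.2]
grip_width: 0.013
grasp_force: 119.9
```

```bash
python3 -c "
from h import *
go(.62,-.039,.17,.0565)
im,d,W=shot('scene'); cv2.imwrite('pics/s1.png',cv2.resize(im[120:320,130:400,::-1],None,fx=2.8,fy=2.8,interpolation=2))"
```

```text
t 6.95 tcp [ 0.541  -0.1548  0.1704] th 0.062 tilt [-0.002  0.001 -1.   ] J [-0.279  0.403  0.051  1.221  0.     2.801] F [ 0.5  0.6 -1.2] w 0.013 119.9
tool shift mm 86.04038576269556 -110.63842849033985 0.3862825182071594 turn 0.005461784758445082
```

View pics/s1.png

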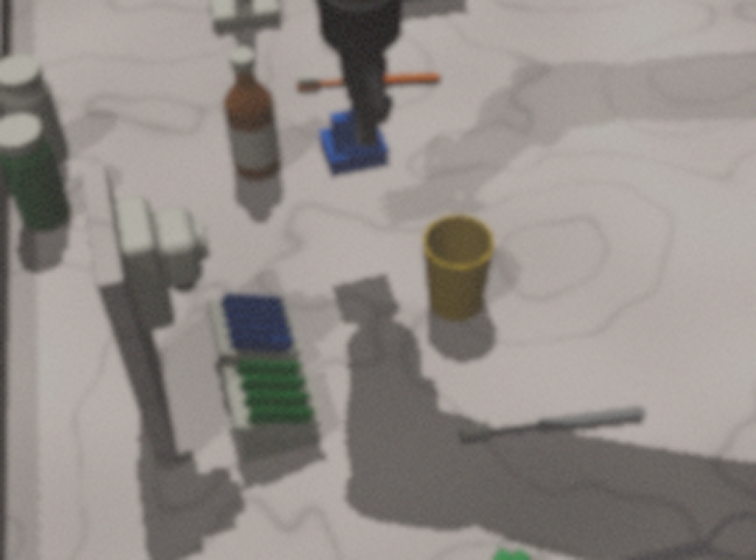

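The blue rest is held level at (355,145), with the lotion and tumbler clear. I'll move on to just before its tray.

>>> {"fn": "servo_tool", "kwargs": {
  "commands": [
    [8,17.2,-22.1,0,0.005],
    [8,17.2,-22.1,0,0],
    [8,17.2,-22.1,0,0],
    [8,17.2,-22.1,0,0],
    [8,17.2,-22.1,0,0],
    [8,0,0,0,0],
    [8,0,0,0,0]
  ]
}}

```text
clock: 7.88
eef_pos: [0.6207, -0.0401, 0.1708]
tool_rot: [1.0, 0.028, -0.001, 0.0]
ft_force: [0.5, 0.7, 0.6]
grip_width: 0.0128
grasp_force: 119.9
```

```bash
python3 -c "
from h import *
go(.6645,-.0368,.11,.0565)
im,d,W=shot('scene'); cv2.imwrite('pics/s2.png',cv2.resize(im[170:300,150:310,::-1],None,fx=4.5,fy=4.5,interpolation=2))
im,d,W=shot('top'); cv2.imwrite('pics/t2.png',cv2.resize(im[110:210,230:370,::-1],None,fx=5,fy=5,interpolation=2))
m=colour(im,'narrow')&(d>0)&(W[...,2]>.12)&(abs(W[...,1]+.04)<.06)&(abs(W[...,0]-.63)<.08)
P=W[m];print(len(P),P.min(0),P.max(0),np.median(P[:,2]))
b=cv2.minAreaRect((P[:,:2]*1e3).astype(np.float32));print(b)
try: print(station(im,d,W))
except Exception as e: print(e)
"
```

```text
t 7.88 tcp [ 0.6207 -0.0401  0.1708] th 0.0561 tilt [-0.001 -0.    -1.   ] J [-0.064  0.518  0.236  1.289 -0.     3.021] F [0.5 0.7 0.6] w 0.0128 119.9
tool shift mm 43.86687967485563 -0.8524908498529059 60.81215448300788 turn -0.0003834653900415888Traceback (most recent call last):
  File "<string>", line 7, in <module>
    P=W[m];print(len(P),P.min(0),P.max(0),np.median(P[:,2]))
                        ~~~~~^^^
    return umr_minimum(a, axis, None, out, keepdims, initial, where)
ValueError: zero-size array to reduction operation minimum which has no identity
```

View pics/s2.png

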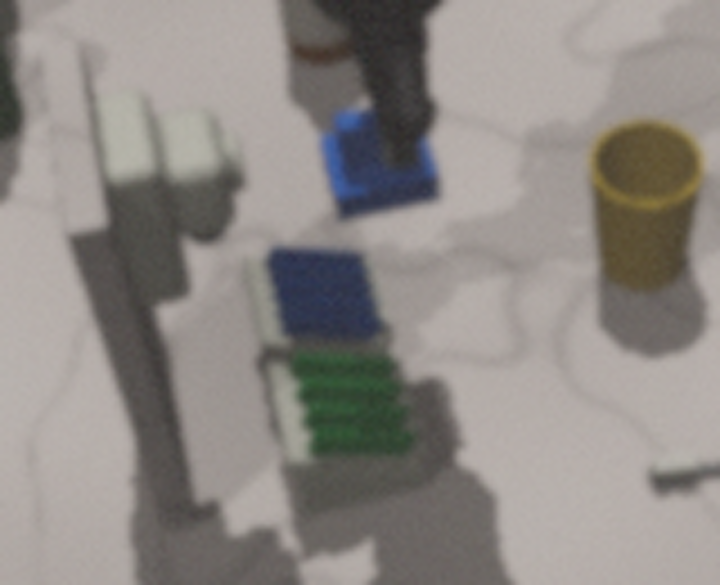

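View pics/t2.png

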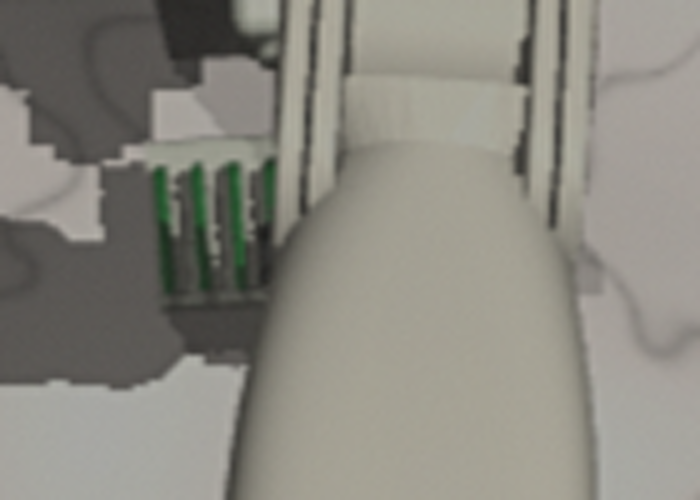

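Blue rest held level at (385,165) in the scene crop; blue tray at (320,295), green tray at (345,405). The arm hides the blue tray from the top camera. I'll cross-check both cameras against the arm kinematics.

Run:
```python
from h import *
p,th=tool()
im,d,W=shot('scene'); m=colour(im,'narrow')&(d>0)&(W[...,2]>.11)
P=W[m]; P=P[abs(P[:,1]+.04)<.07]; print(len(P),np.percentile(P[:,2],[2,30,50,70,98]))
c,s=np.cos(th),np.sin(th); X=(P[:,0]-p[0])*c+(P[:,1]-p[1])*s; Y=-(P[:,0]-p[0])*s+(P[:,1]-p[1])*c
pl=abs(P[:,2]-np.median(P[:,2]))<.006
for n,v in(("x",X[pl]),("y",Y[pl])): print(n,np.percentile(v,[0,2,5,50,95,98,100]).round(4))
h=cv2.cvtColor(im,cv2.COLOR_RGB2HSV)
s0=(d>0)&(abs(W[...,0]-.675)<.07)&(abs(W[...,1]-.005)<.11)&(W[...,2]>.02)&(W[...,2]<.1)
g=s0&cv2.inRange(h,(45,60,20),(90,255,255)).astype(bool); b=s0&cv2.inRange(h,(100,60,20),(135,255,255)).astype(bool)
def st(Q,v=(.6777,.006,.0565)):
    c,s=np.cos(v[2]),np.sin(v[2]);dx,dy=Q[:,0]-v[0],Q[:,1]-v[1];x=dx*c+dy*s
    return x*np.cos(.4363)+(Q[:,2]-.045)*np.sin(.4363),-dx*s+dy*c,-x*np.sin(.4363)+(Q[:,2]-.045)*np.cos(.4363)
for n,mm in(("g",g),("b",b)):
    x,y,z=st(W[mm]);print(n,mm.sum(),"x",np.percentile(x,[1,5,50,95,99]).round(4),"y",np.percentile(y,[1,5,50,95,99]).round(4),"z",np.percentile(z,[5,50,95]).round(4))
    if n=="g": print(np.histogram(y,bins=np.arange(.006,.08,.003)))
```

```text
t 7.97 tcp [ 0.6207 -0.0406  0.1711] th 0.0545 tilt [-0.001 -0.    -1.   ] J [-0.065  0.518  0.236  1.29  -0.     3.022] F [-0.5 -0.5 -0.6] w 0.013 119.9
211 [0.15876215 0.16285137 0.16424506 0.17018897 0.19848101]
x [-0.0152 -0.0137 -0.0125  0.0234  0.0389  0.0397  0.0404]
y [-0.0218 -0.0185 -0.0125  0.0152  0.0245  0.0254  0.0272]
g 406 x [-0.0266 -0.0235  0.002   0.0276  0.0289] y [0.0159 0.018  0.0386 0.0735 0.0746] z [0.0033 0.0141 0.0209]
(array([ 0,  0,  2, 21, 71,  5,  0,  0,  4, 29, 77,  4,  0,  0,  0, 29, 82,
        3,  0,  0,  4, 16, 57,  2]), array([0.006, 0.009, 0.012, 0.015, 0.018, 0.021, 0.024, 0.027, 0.03 ,
       0.033, 0.036, 0.039, 0.042, 0.045, 0.048, 0.051, 0.054, 0.057,
       0.06 , 0.063, 0.066, 0.069, 0.072, 0.075, 0.078]))
b 352 x [-0.0264 -0.0234  0.0031  0.0274  0.0288] y [-0.0664 -0.0649 -0.0375 -0.0115 -0.0104] z [0.0081 0.0156 0.021 ]
```

>>> {"fn": "servo_tool", "kwargs": {
  "commands": [
    [8,11,-0.5,0,0],
    [8,11,-0.5,5,0],
    [8,11,-0.5,5,0],
    [8,11,-0.3,5,0],
    [8,0,0,12,0],
    [8,0,0,12,0],
    [8,0,0,12,0],
    [8,0,0,8,0],
    [8,0,0,4,0],
    [8,0,0,4,0],
    [8,0,0,4,0],
    [8,0,0,3,0],
    [8,0,0,0,0],
    [8,0,0,0,0]
  ]
}}

```text
clock: 9.78
eef_pos: [0.6653, -0.0356, 0.0975]
tool_rot: [1.0, 0.027, 0.0, -0.0]
ft_force: [0.3, -0.4, 0.2]
grip_width: 0.0132
grasp_force: 119.9
```

```bash
python3 -c "
from h import *
go(.6645,-.0361,.0916,.0565)
im,d,W=shot('scene'); cv2.imwrite('pics/s3.png',cv2.resize(im[185:285,170:290,::-1],None,fx=6,fy=6,interpolation=2))"
```

```text
t 9.78 tcp [ 0.6653 -0.0356  0.0975] th 0.0548 tilt [ 0.  0. -1.] J [-0.054  0.653  0.272  1.19   0.     3.033] F [ 0.3 -0.4  0.2] w 0.0132 119.9
tool shift mm -0.802518439243679 0.41932906900774863 5.868669603375287 turn -0.0017237594416344981
```

View pics/s3.png

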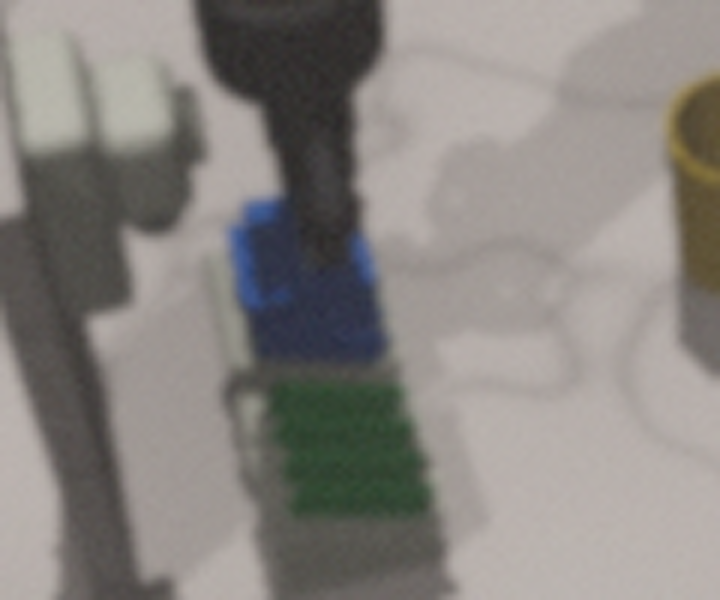

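The blue rest sits over the blue tray at (310,290). Its uphill fin ends are already about 13 mm between the tray fins with no force, so the alignment is good.

>>> {"fn": "servo_tool", "kwargs": {
  "commands": [
    [8,-0.5,0,2,0],
    [8,0,0,2,0],
    [8,0,0,1,0],
    [8,0,0,0,0]
  ]
}}

```text
clock: 10.32
eef_pos: [0.6645, -0.0357, 0.0921]
tool_rot: [1.0, 0.027, -0.0, -0.0]
ft_force: [-0.3, -0.6, -0.2]
grip_width: 0.013
grasp_force: 119.9
```

>>> {"fn": "servo_tool", "kwargs": {
  "commands": [
    [8,0,0,1,0],
    [8,0,0,1,0],
    [8,0,0,1,0],
    [8,0,0,0,0]
  ]
}}

```text
clock: 10.82
eef_pos: [0.6649, -0.0357, 0.0911]
tool_rot: [1.0, 0.027, 0.001, 0.0]
ft_force: [-3.7, -0.2, 7.2]
grip_width: 0.0131
grasp_force: 121.6
```

>>> {"fn": "servo_tool", "kwargs": {
  "commands": [
    [14,0,0,-0.5,0],
    [15,0,0,0,0],
    [16,0,0,0,0],
    [17,0,0,0,0],
    [18,0,0,0,0],
    [18,0,0,0,0]
  ]
}}

```text
clock: 11.58
eef_pos: [0.6647, -0.0357, 0.0897]
tool_rot: [1.0, 0.027, -0.0, -0.0]
ft_force: [0.1, -0.2, 0.6]
grip_width: 0.0178
grasp_force: 0.0
```

```bash
cat >> h.py <<'E'
def pose6(name,yc,v=(.6777,.0063,.0565)):
    im,d,W=shot('scene'); c,s=np.cos(v[2]),np.sin(v[2]); dx,dy=W[...,0]-v[0],W[...,1]-v[1]; x=dx*c+dy*s; y=-dx*s+dy*c-yc
    z=W[...,2]-.045; k,q=np.cos(.4363),np.sin(.4363); B=np.stack([x*k+z*q,y,-x*q+z*k],-1)
    m=colour(im,name)&(d>0)&(abs(y)<.036)&(abs(x+.01)<.06)&(W[...,2]>.04); Q=B[m]
    pl=Q[(abs(Q[:,1])<.03)&(Q[:,2]>.021)]
    print(name,len(Q),"z pct",np.percentile(Q[:,2],[5,25,50,75,98]).round(4))
    M=np.median(pl[:,2]); pl=pl[abs(pl[:,2]-M)<.012]
    for _ in range(5):
        f,*_=np.linalg.lstsq(np.c_[pl[:,:2],np.ones(len(pl))],pl[:,2],rcond=None); r=pl[:,2]-np.c_[pl[:,:2],np.ones(len(pl))]@f
        pl=pl[abs(r)<.004] if (abs(r)<.004).sum()>30 else pl
    print("plane z=ax+by+c (bed frame; home 0,0,.027):",f.round(3),len(pl),"x",np.percentile(pl[:,0],[1,99]).round(4),"y",np.percentile(pl[:,1],[1,99]).round(4))
    return im
E
python3 -c "
from h import *
tool(); im=pose6('narrow',-.042); cv2.imwrite('pics/s4.png',cv2.resize(im[185:285,170:290,::-1],None,fx=6,fy=6,interpolation=2))"
```

```text
t 11.57 tcp [ 0.6647 -0.0357  0.0897] th 0.0547 tilt [-0.  0. -1.] J [-0.054  0.658  0.26   1.173  0.     3.033] F [ 0.1 -0.2  0.6] w 0.0178 0.0
narrow 162 z pct [0.0141 0.019  0.0253 0.0282 0.0619]
plane z=ax+by+c (bed frame; home 0,0,.027): [0.008 0.013 0.027] 71 x [-0.0243  0.0258] y [-0.0197  0.0259]
```

View pics/s4.png

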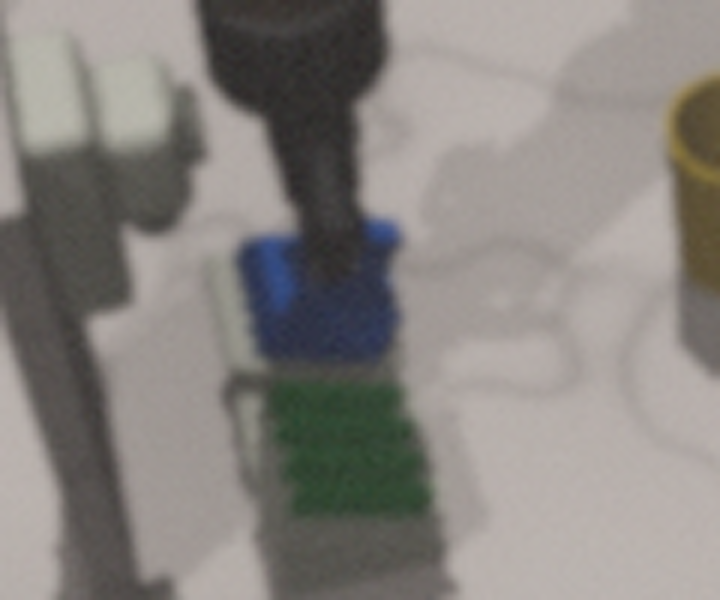

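Blue is home: its plate is 27 mm above the bed and parallel to it, and the picture at (320,295) agrees. I'll open, back off and turn for the green one.

>>> {"fn": "servo_tool", "kwargs": {
  "commands": [
    [35,0,0,0,0],
    [35,0,0,0,0],
    [35,0,0,-6,0],
    [35,-1,0,-12,0],
    [35,-3,0,-18,0],
    [35,-15,0,-22,0],
    [45,-20,0,-20,0],
    [45,-20,0,0,-0.1835],
    [45,0,0,0,-0.1835],
    [45,0,0,0,-0.1835],
    [45,0,0,0,-0.1835],
    [45,0,0,0,-0.1835],
    [45,0,0,0,-0.1835],
    [45,0,0,0,-0.1835],
    [45,0,0,0,-0.1835],
    [45,0,0,0,-0.1835],
    [45,0,0,0,-0.1835],
    [45,0,0,0,-0.1835],
    [45,0,0,0,-0.1835],
    [45,0,0,0,0]
  ]
}}

```text
clock: 14.12
eef_pos: [0.6061, -0.039, 0.1694]
tool_rot: [0.429, 0.903, 0.0, 0.001]
ft_force: [-0.7, 0.0, 0.4]
grip_width: 0.0451
grasp_force: 0.0
```

```bash
python3 -c "
from h import *
pose6('narrow',-.042); go(.501,.263,.14,.767-np.pi)"
```

```text
narrow 244 z pct [0.0147 0.02   0.027  0.0417 0.0626]
plane z=ax+by+c (bed frame; home 0,0,.027): [ 0.013 -0.015  0.027] 99 x [-0.0253  0.0263] y [-0.0182  0.0267]
t 14.18 tcp [ 0.6061 -0.039   0.1691] th 2.2536 tilt [ 0.002 -0.    -1.   ] J [-0.064  0.487  0.181  1.262 -0.     0.824] F [-0.3  0.4 -0.7] w 0.045 0.0
tool shift mm 300.546155835253 109.0282819325521 29.133884364200085 turn 4.628218694553057
```

>>> {"fn": "servo_tool", "kwargs": {
  "commands": [
    [45,30,10.9,0,0],
    [45,30,10.9,0,0],
    [45,30,10.9,0,0],
    [45,30,10.9,0,0],
    [45,30,10.9,0,0],
    [45,30,10.9,0,0],
    [45,30,10.9,0,0],
    [45,30,10.9,0,0],
    [45,30,10.9,0,0],
    [45,30.5,10.9,0,0],
    [45,0,0,3,-0.1839],
    [45,0,0,3,-0.1839],
    [45,0,0,3,-0.1839],
    [45,0,0,3,-0.1839],
    [45,0,0,3,-0.1839],
    [45,0,0,3,-0.1839],
    [45,0,0,3,-0.1839],
    [45,0,0,3,-0.1839],
    [45,0,0,3,-0.1839],
    [45,0,0,0,0]
  ]
}}

```text
clock: 16.68
eef_pos: [0.4997, 0.2627, 0.1411]
tool_rot: [-0.374, 0.928, 0.0, 0.0]
ft_force: [0.2, 0.5, -0.9]
grip_width: 0.0452
grasp_force: 0.0
```

```bash
python3 -c "
from h import *
im,d,W=shot('scene'); print(rest(im,d,W,'wide',(.509,.271)))
go(.501,.263,.04,.767-np.pi)"
```

```text
(array([0.50799129, 0.27204024, 0.78925824]), np.float64(0.008550599352327359), 344, array([0.02481985, 0.02757843, 0.06298757]))
t 16.73 tcp [0.4998 0.2627 0.1412] th -2.3761 tilt [ 0.  0. -1.] J [ 0.484  0.426  0.007  1.152 -0.    -0.282] F [0.1 0.2 0.4] w 0.045 0.0
tool shift mm -1.0941031767011327 -0.6122513437309199 101.21478637845973 turn -0.0014710636444155156
```

>>> {"fn": "servo_tool", "kwargs": {
  "commands": [
    [45,-1,-0.6,18,0],
    [45,0,0,18,0],
    [45,0,0,18,0],
    [45,0,0,18,0],
    [45,0,0,16,0],
    [45,0,0,12,0],
    [45,0,0,0,0],
    [8,0,0,0,0],
    [8,0,0,0,0],
    [8,0,0,0,0],
    [8,0,0,0,0],
    [8,0,0,0,0],
    [8,0,0,0,0]
  ]
}}

```text
clock: 18.35
eef_pos: [0.5014, 0.2632, 0.0415]
tool_rot: [-0.376, 0.927, 0.0, 0.001]
ft_force: [-0.2, 0.4, 4.4]
grip_width: 0.013
grasp_force: 63.1
```

>>> {"fn": "servo_tool", "kwargs": {
  "commands": [
    [8,0,0,-10,0],
    [8,0,0,-30,0],
    [8,0,0,-45,0],
    [8,0,0,-45,0],
    [8,8.6,-29.5,0,0],
    [8,8.6,-29.5,0,0],
    [8,8.6,-29.5,0,0],
    [8,8.7,-29.6,0,0],
    [8,8.7,-29.6,0,0],
    [8,8.6,-29.6,0,0],
    [8,8.7,-29.6,0,0],
    [8,8.7,-29.5,0,0],
    [8,0,0,0,0.177],
    [8,0,0,0,0.177],
    [8,0,0,0,0.177],
    [8,0,0,0,0.178],
    [8,0,0,0,0],
    [8,0,0,0,0]
  ]
}}

```text
clock: 20.6
eef_pos: [0.6155, 0.0451, 0.1706]
tool_rot: [-0.032, 0.999, -0.0, -0.0]
ft_force: [0.7, -1.1, -0.2]
grip_width: 0.0127
grasp_force: 62.5
```

Run:
```python
from h import *
p,th=tool(); go(.6595,.0473,.100,.0565-np.pi); th+=np.pi
im,d,W=shot('scene'); m=colour(im,'wide')&(d>0)&(W[...,2]>.11)
P=W[m]; P=P[abs(P[:,1]-.045)<.07]; print(len(P),np.percentile(P[:,2],[2,30,50,70,98]))
c,s=np.cos(th),np.sin(th); X=(P[:,0]-p[0])*c+(P[:,1]-p[1])*s; Y=-(P[:,0]-p[0])*s+(P[:,1]-p[1])*c
pl=abs(P[:,2]-np.median(P[:,2]))<.006
for n,v in(("x",X[pl]),("y",Y[pl])): print(n,np.percentile(v,[0,2,5,50,95,98,100]).round(4))
f=np.linalg.lstsq(np.c_[X[pl],Y[pl],np.ones(pl.sum())],P[pl,2],rcond=None)[0]; print(f)
cv2.imwrite('pics/s5.png',cv2.resize(im[170:300,150:310,::-1],None,fx=4.5,fy=4.5,interpolation=2))
```

```text
t 20.6 tcp [0.6155 0.0451 0.1706] th -3.0778 tilt [-0.001 -0.    -1.   ] J [ 0.073  0.508  0.219  1.282 -0.     0.009] F [ 0.7 -1.1 -0.2] w 0.0127 62.5
t 20.6 tcp [0.6155 0.0451 0.1706] th -3.0778 tilt [-0.001 -0.    -1.   ] J [ 0.073  0.508  0.219  1.282 -0.     0.009] F [ 0.7 -1.1 -0.2] w 0.0127 62.5
tool shift mm -44.03395180339205 -0.5681920069237527 70.63926893957407 turn 0.007280072742312349
187 [0.14447057 0.1554719  0.15638343 0.15744588 0.19187311]
x [-0.0157 -0.0143 -0.0129  0.0298  0.0391  0.0397  0.0399]
y [-0.0257 -0.0229 -0.0196  0.014   0.025   0.026   0.0273]
[-0.00826827  0.01025506  0.15599293]
```

View pics/s5.png

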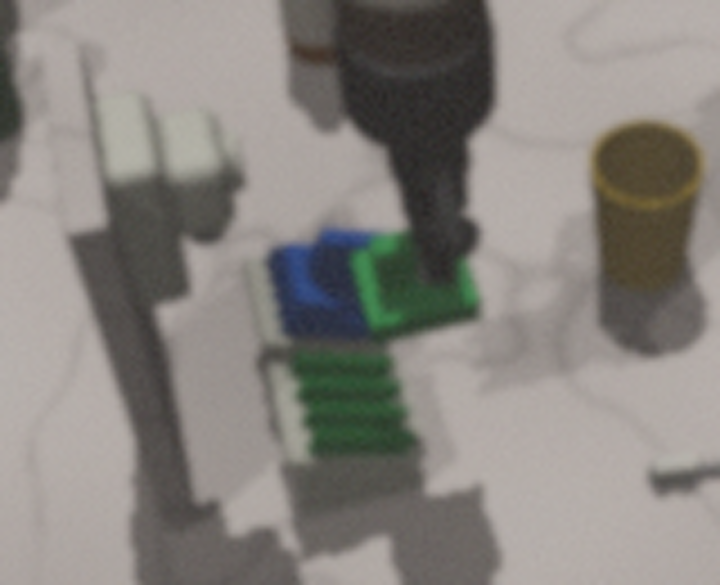

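Green rest held level at (415,285), still behind the blue rest from this camera. Blue is seated at (320,290), and the green tray at (345,405) is free.

>>> {"fn": "servo_tool", "kwargs": {
  "commands": [
    [8,0,0,0,0.007],
    [8,-11,0,0,0],
    [8,-11,0.1,0,0],
    [8,-11,0,5,0],
    [8,-11,0.1,6,0],
    [8,0,0,12,0],
    [8,0,0,12,0],
    [8,0,0,12,0],
    [8,0,0,8,0],
    [8,0,0,4,0],
    [8,0,0,3,0],
    [8,0,0,3,0],
    [8,0,0,2,0],
    [8,0,0,0,0],
    [8,0,0,0,0]
  ]
}}

```text
clock: 22.52
eef_pos: [0.6598, 0.0477, 0.104]
tool_rot: [-0.027, 1.0, 0.0, 0.0]
ft_force: [-0.5, 0.3, -0.0]
grip_width: 0.013
grasp_force: 62.5
```

```bash
python3 -c "
from h import *
go(.6595,.0478,.098,.0565-np.pi)"
```

```text
t 22.52 tcp [0.6598 0.0477 0.104 ] th -3.0873 tilt [ 0.  0. -1.] J [ 0.072  0.639  0.265  1.196 -0.     0.018] F [-0.5  0.3 -0. ] w 0.013 62.5
tool shift mm 0.34000959760133836 0.16304743568329172 5.962259112852849 turn -0.002248032097107444
```

Fins are engaged with no force, so I'll lower gently to contact.

>>> {"fn": "servo_tool", "kwargs": {
  "commands": [
    [8,0,0,2,0],
    [8,0,0,2,0],
    [8,0,0,1,0],
    [8,0,0,1,0],
    [8,0,0,1,0],
    [8,0,0,0,0]
  ]
}}

```text
clock: 23.28
eef_pos: [0.6599, 0.0477, 0.0976]
tool_rot: [-0.027, 1.0, 0.0, 0.0]
ft_force: [-1.8, -0.9, 4.2]
grip_width: 0.013
grasp_force: 63.1
```

>>> {"fn": "servo_tool", "kwargs": {
  "commands": [
    [14,0,0,0,0],
    [15,0,0,0,0],
    [16,0,0,0,0],
    [17,0,0,0,0],
    [18,0,0,0,0],
    [18,0,0,0,0]
  ]
}}

```text
clock: 24.02
eef_pos: [0.6598, 0.0477, 0.0968]
tool_rot: [-0.027, 1.0, 0.0, 0.0]
ft_force: [0.2, 0.5, -0.6]
grip_width: 0.0182
grasp_force: 0.0
```

```bash
python3 -c "
from h import *
tool(); im=pose6('wide',.042)"
```

```text
t 24.02 tcp [0.6598 0.0477 0.0968] th -3.0873 tilt [ 0.  0. -1.] J [0.072 0.645 0.255 1.181 0.    0.018] F [ 0.2  0.5 -0.6] w 0.0182 0.0
wide 165 z pct [0.0156 0.0201 0.0266 0.0282 0.0617]
plane z=ax+by+c (bed frame; home 0,0,.027): [-0.003  0.017  0.027] 96 x [-0.0254  0.0257] y [-0.0222  0.0271]
```

Green is home too. I'll open and retreat (backwards is tool +x here).

>>> {"fn": "servo_tool", "kwargs": {
  "commands": [
    [35,0,0,0,0],
    [35,0,0,0,0],
    [35,0,0,-6,0],
    [35,1,0,-12,0],
    [35,3,0,-18,0],
    [35,15,0,-22,0],
    [35,25,0,-25,0],
    [35,40,0,-20,0],
    [35,50,0,0,0],
    [35,60,0,0,0],
    [35,60,0,0,0],
    [35,0,0,0,0],
    [35,0,0,0,0]
  ]
}}

```text
clock: 25.7
eef_pos: [0.4073, 0.034, 0.2016]
tool_rot: [-0.027, 1.0, 0.0, 0.002]
ft_force: [0.8, 0.7, 0.7]
grip_width: 0.0352
grasp_force: 0.0
```

```bash
python3 -c "
from h import *
tool(); pose6('wide',.042); im=pose6('narrow',-.042); im2,d,W=shot('top')
a=cv2.resize(im[185:285,170:290,::-1],None,fx=3.3,fy=3.3,interpolation=2);b=cv2.resize(im2[110:210,230:350,::-1],None,fx=3.3,fy=3.3,interpolation=2)
cv2.imwrite('pics/s6.png',np.hstack([a,b]))"
```

```text
t 25.7 tcp [0.4073 0.034  0.2016] th -3.0872 tilt [ 0.004  0.    -1.   ] J [ 0.083  0.079 -0.29   1.197  0.     0.029] F [0.8 0.7 0.7] w 0.0352 0.0
wide 241 z pct [0.0174 0.0264 0.028  0.0547 0.0632]
plane z=ax+by+c (bed frame; home 0,0,.027): [ 0.009 -0.003  0.028] 129 x [-0.0227  0.026 ] y [-0.0231  0.0286]
narrow 209 z pct [0.0165 0.0222 0.0273 0.0467 0.0627]
plane z=ax+by+c (bed frame; home 0,0,.027): [ 0.007 -0.     0.027] 91 x [-0.0223  0.0256] y [-0.0179  0.0266]
```

View pics/s6.png

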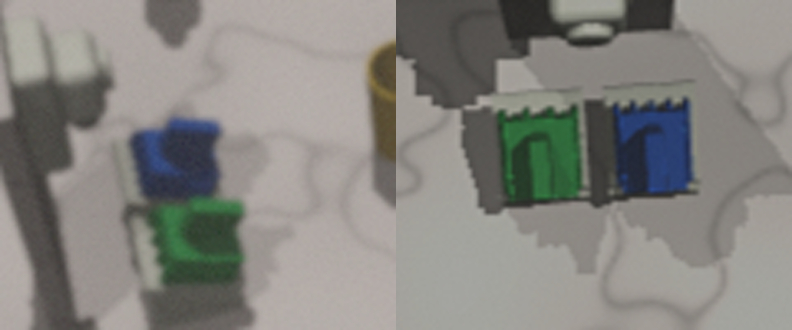

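Both rests lie parallel to and fully down on their own trays, green at (540,155) and blue at (652,150) in the top half. The gripper is clear of everything.

```bash
python3 -c "
from h import *
print(bot.job_done())"
```

```text
the job is handed in; nothing more can be done
None
```

Both rests are fully home on the trays of their own colour and released, and the job is handed in at about 26 s of the 61 s allowed; the squeezer button was not pressed and nothing else was moved.

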